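# Clip the model carrier onto the bench vibrator and switch it on

## Robot

A 6-joint arm with a two-finger parallel gripper is mounted at the origin on the work surface. World frame = base frame: x ahead of the robot, y to its left, z up, the work surface at z = 0. Lengths are in m, angles in rad, forces in N, time in s.
With the tool pointing down it reaches from about 0.375 to 0.9 m from the base axis. Payload 3.1 kg.
Tool frame: the origin (TCP) lies at the very end of the fingers, on their centre line; the grasp point (between the pads) lies 19 mm behind it; z points along the fingers, y is the line along which they close (so a half turn about z gives the same grasp; the last joint's range is limited). The gripper opens to 85 mm and grips with 20 to 120 N. Pads are 22 mm wide; open, the fingers measure 114 mm over their backs; the gripper's body (76 mm by 85 mm) begins 54 mm behind the grasp point. The pads swing forward as they close: fully open they stand 13 mm farther back than shut.
Start: joints at [1.145, 0.527, 1.433, -0, 1.181, -0.178], TCP at [0.153, 0.606, 0.231] pointing down, gripper open.
Joint ranges: [-3.08, 3.08], [-0.75, 2.2], [0.22, 2.44], [-1.43, 4.57], [0, 2.65], [-2.85, 2.85]. Speed limits (rad/s): [2.79, 2.79, 3.14, 3.14, 3.14, 3.14].

## Interface

Orientations are given as a rotation vector (axis times angle).
In Python, from cell import status, capture, arm, spotter gives the robot as it stands.
- The arm moves only by the tool send_rows, never from a script. Its argument "commands" is a list that holds one entry, the list of rows, each a list of 6 numbers: the shift along the tool's x, y, z in units of 0.1 m (1.0 is 0.1 m), then the turn, a rotation vector about the tool's x, y, z in units of 90 degrees (1.0 is 90 degrees). A call has exactly 10 rows; each row is the pose to reach, as a shift and turn from the pose commanded when the call began, along the tool's axes at that moment; what a row does not reach only later rows make up. A row lasts 1/12 s, in which the tool goes at most 41.7 mm and 7.16 degrees, less where a joint would pass 70% of its speed; a pose out of reach is approached as far as the arm can. A call with a number of a shift or a turn outside -1 to 1 is refused whole. A call with a gripper value outside its range is refused whole. "jaw" is the gripper's target within -1 to 1 (fully open at 1, half-way at 0, shut at -1), set as the call begins (left out, the last holds). The fingers move at their own pace and stop on an object; "force" is the grip in N (left out, the last holds). Time passes only in rows, so rows that repeat a pose let the fingers close, or fill a call up. It gives the time, the measured TCP pose, the force, the opening and the grip force at its end, in the units of the state.
- status.get_obs(): the state, without advancing time (a new reading comes with each control period).
- capture(name): name is "side" or "top"; returns a dict with "frame" (384x512x3 uint8, red, green, blue), "vfov" (degrees; the focal length in pixels is half the picture's height over the tangent of half this angle, whatever the lens; pixels are square), "cx", "cy" (the principal point, pixels), "dist" ([k1, k2, p1, p2, k3] as OpenCV has them; the pictures are not rectified), "xyz" and "rotation" of the camera in the world. Camera axes: x right, y down, z forward; pixel columns grow to the right and rows downward; lengths in m; the calibration is good to about 2 mm. A picture is of the moment at which its call begins. There is no depth.
- arm.hand_in(): hands the job in; it is judged then, once.
Trained networks look in the newest picture that a camera, given by its name, has taken for a name from the list of things; names that differ only in an ending like _2 or _b are one class to them, and where a whole thing is asked for, a point or a joint stands for the part that bears it (a point fixed in the world has none). Each returns a list of dicts, best first, with "score" (0 to 1); they miss things now and then, are a little off and sometimes report something else, mostly with a low value. They report only what shows in the picture. A call takes as long as a camera call. They do not tell look-alikes from the thing itself.
- spotter.spot_in(camera, target): "box" ([left, top, right, bottom] in pixels, round what is visible of it).
- spotter.cut_out(camera, target): "region" (384x512 bool, what is visible of it) and "box" ([left, top, right, bottom] in pixels, round what is visible of it).
The state is a dict: "t": time; "q": joint angles; "dq": joint speeds; "effort": joint torques, N m; "tcp_pos": TCP position; "eef_rot": TCP orientation; "force": force on the tool from outside, world axes, zero at the start; "ft_torque": the same for the moment, N m; "opening": opening from 0.0 (shut) to 1.0 (fully open); "gripper_force": force on a finger pad.
Only numpy, scipy, OpenCV 4.12 (cv2) and the standard library are available. Lean on these libraries where they do the work, as an engineer would, in place of code of your own. Each camera call takes 0.05 s, during which the arm holds its last target. There are 200 camera calls.

## Task

Slide the model carrier, model end first, into the dock on top of the bench vibrator until the spring catch clicks shut behind its rear edge. Then switch the vibrator on: press the raised key of its two-key bank fully down, so that the latched key pops up. Leave the other things on the bench where they are.

Things in the scene. Friction and masses are not known exactly. Their poses are not given: they have to be found in the camera images.
- carrier: Model carrier, loose, 0.28 to 0.46 kg: a flat aluminium plate 110 (x) x 90 (y) x 10 mm with a white plaster dental arch fixed on its +x half (x = +2 to +50 mm, up to 38 mm above the plate's underside) and an upright grey handle fin near its rear (-x) end. Origin: centre of the plate's underside; z up. It starts lying flat on the bench.
- handle (a point): Grip point in the middle of the carrier's upright fin, 38 mm behind the carrier's origin (-x) and 42 mm above its underside. The fin is 10 mm thick along the carrier's x, 50 mm wide along y, and reaches from 10 to 61 mm above the plate's underside. 35 mm are free between the fin and the plaster arch.
- vibrator: Bench vibrator, fixed: a low white box, its flat top (the deck) 45 mm above the bench. Origin: on the bench under the centre of the seated carrier; x is the direction in which the carrier slides in, z up. The box reaches from x = -170 to +80 mm and from y = -72 to +132 mm. Along x runs the dock's channel, 95 mm wide (y = -47.5 to +47.5 mm), on the deck.
- mouth (a point): Middle of the dock's near end on the deck, at x = -150 mm in the vibrator's frame. Here the two low guide rails (13 mm high) stand 124 mm apart; they narrow to 95 mm at x = -85 mm. Set the plate flat on the deck with its front edge nearer than x = -90 mm, then slide it along x.
- stop (a point): Middle of the end stop's face, on the deck at x = +57 mm, 22 mm high. From x = -45 mm to here both rails carry lips that overhang the channel by 7 mm, 13 mm above the deck beneath, tops at 17 mm, so the 10 mm plate only goes in by sliding flat from the near end. Seated, the plate has 2 mm of play each way along x, 2.5 mm along y.
- seat (a point): Where the carrier's origin lies when it is fully home: on the vibrator's deck, 45 mm above its origin, same axes as the vibrator.
- catch (a joint): Spring catch, a steel wedge in the -y rail; m: 0 = sprung 10 mm out into the channel, up to 0.014 as it is pushed aside (to -y). In the vibrator's frame its ramp runs from x = -86 to -62 mm, its flat back is at x = -57 mm, its top 13.5 mm above the deck. Pushing the carrier past takes about 2 to 10 N; it snaps back to 0 once the plate's rear edge has passed its back.
- key_run (a joint): Travel of the ON key (m): 0 = raised, 0.009 = fully down. It starts raised. The two keys are linked: as one goes down the other rises by the same amount, and both stay where they are left. About 2 to 3 N press it; it stops hard at 0.009.
- key_run_top (a point): Centre of the top face of the ON key, the one nearer the dock's entry: a black cap 34 x 36 mm. Raised, its top is 22 mm above the deck, pressed 13 mm. In the vibrator's frame it is at x = -58, y = +98 mm.
- key_stop (a joint): Travel of the OFF key (m): 0 = raised, 0.009 = latched down. It starts latched down.
- key_stop_top (a point): Centre of the top face of the OFF key, same size, 46 mm farther along the vibrator's x (x = -12, y = +98 mm).
- cast: Bystander: a loose plaster arch on its own plaster base, 60 x 70 mm, 41 mm high, without plate or fin. Origin: centre of its underside.
- spatula: Bystander: a plaster spatula, 190 mm long, lying flat.
- bowl: Bystander: a black rubber mixing bowl, 120 mm across, 65 mm high. Origin: centre of its underside.
- blower: Bystander: a red rubber bulb blower standing on its flat end, 70 mm across, nozzle up to 115 mm. Origin: centre of its underside.
There are look-alikes about, which are no part of the job. What is shaped like the carrier but green or turquoise is not meant.

How it is judged:
On the way, in this order (a step that is already met when the one before it is completed fails the run):
1. the carrier is fully home in the dock, model end first, with the catch sprung shut behind it (x of carrier in the frame of seat between -0.004 and 0.004 m and y of carrier in the frame of seat between -0.005 and 0.005 m and z of carrier in the frame of seat between -0.003 and 0.003 m and angle between the x axis of carrier and the x axis of vibrator, either way round below 0.06 rad and x of handle in the frame of seat below -0.02 m and value of joint catch below 0.003 m), for 0.2 s.
2. the ON key is pressed down and the OFF key has popped up (value of joint key_run above 0.007 m and value of joint key_stop below 0.002 m), for 0.2 s.
At the end, for the whole second after the job is handed in: The carrier lies at rest in the dock, model end first, within 4 mm of its seat along the channel, 5 mm across, 3 mm in height and 0.06 rad of square; the catch is sprung back to under 3 mm; the ON key is down by over 6.5 of its 9 mm and the OFF key up to within 2.5 mm (all of step 1 and value of joint key_run above 0.0065 m and value of joint key_stop below 0.0025 m and linear speed of carrier below 0.01 m/s); the robot touches nothing.
It fails at once if the cast is shifted by more than 30 mm (distance of cast from where it was at the start of the episode above 0.03 m).
It fails at once if the spatula is shifted by more than 30 mm (distance of spatula from where it was at the start of the episode above 0.03 m).
It fails at once if the bowl is shifted by more than 30 mm (distance of bowl from where it was at the start of the episode above 0.03 m).
It fails at once if the blower is shifted by more than 30 mm (distance of blower from where it was at the start of the episode above 0.03 m).
It also fails if it takes over 58 s, if anything falls off the work surface, if the arm or the gripper's body presses on something with over 40 N, if the wrist force passes 120 N, or if a joint passes its speed limit or range.

## Working session

There is one attempt and no reset: what is moved stays moved. The work goes in short steps, Python scripts to look and compute and a tool call to move; the robot and the scene stay as the last step left them, time stands still between calls to the robot, and variables do not carry over. Pictures are saved under pics/ and viewed, at most 10 in all, crops included, and the job is handed in when it is done.

Besides the shell and the picture viewer there is one more tool, called after "Call:" as a command line: name --argument value ..., lists and objects as JSON in quotes. send_rows: Moves the arm, as the interface text tells. Its arguments: {"type":"object","properties":{"commands":{"type":"array"},"jaw":{"type":"number"},"force":{"type":"number"}},"required":["commands"]}

```bash
mkdir -p pics
cat > h.py <<'E'
import numpy as np, cv2
from cell import status, capture, arm, spotter
def K(c):
    f=192/np.tan(np.radians(c["vfov"])/2); return np.array([[f,0,c["cx"]],[0,f,c["cy"]],[0,0,1.]])
def R(c):
    r=np.array(c["rotation"],float); return r if r.shape==(3,3) else cv2.Rodrigues(r)[0]
def world(c,px,z):
    p=cv2.undistortPoints(np.array(px,float).reshape(-1,1,2),K(c),np.array(c["dist"],float)).reshape(-1,2)
    d=np.c_[p,np.ones(len(p))]@R(c).T; o=np.array(c["xyz"],float)
    return o+d*((z-o[2])/d[:,2])[:,None]
def pix(c,X):
    r=R(c).T; t=-r@np.array(c["xyz"],float)
    return cv2.projectPoints(np.array(X,float).reshape(-1,3),cv2.Rodrigues(r)[0],t,K(c),np.array(c["dist"],float))[0].reshape(-1,2)
def save(c,n,box=None,s=1):
    im=c["frame"][:,:,::-1]
    if box: im=im[box[1]:box[3],box[0]:box[2]]
    cv2.imwrite("pics/"+n,cv2.resize(np.ascontiguousarray(im),None,fx=s,fy=s,interpolation=cv2.INTER_CUBIC))
E
python3 - <<'E'
from h import *
for n in("top","side"):
    c=capture(n); save(c,n+"1.png",s=1.5); print(n,c["xyz"],np.round(R(c),3).tolist(),c["vfov"],c["dist"])
    for t in("carrier","vibrator","key_run","key_stop","catch","cast","spatula","bowl","blower"):
        print(t,[(np.round(d["box"]).tolist(),round(d["score"],2)) for d in spotter.spot_in(n,t)[:3]])
print(status.get_obs())
E
```

```text
top [ 0.31253503 -0.12938894  1.4237173 ] [[-0.008, -0.99, 0.141], [-1.0, 0.007, -0.01], [0.009, -0.141, -0.99]] 54.237580671531205 [-0.0366004  0.         0.         0.         0.       ]
carrier [([288.0, 257.0, 320.0, 295.0], 0.96), ([386.0, 218.0, 418.0, 246.0], 0.6)]
vibrator [([160.0, 127.0, 215.0, 193.0], 0.55)]
key_run []
key_stop []
catch []
cast [([272.0, 115.0, 288.0, 133.0], 0.71)]
spatula [([312.0, 140.0, 349.0, 182.0], 0.7)]
bowl [([74.0, 197.0, 110.0, 229.0], 0.93)]
blower [([101.0, 151.0, 117.0, 168.0], 0.67)]
side [-0.47801595 -1.23491138  1.33004251] [[0.75, -0.422, 0.509], [-0.661, -0.481, 0.576], [0.002, -0.769, -0.64]] 45.477584009845366 [0.05152154 0.         0.         0.         0.        ]
carrier [([264.0, 212.0, 294.0, 240.0], 0.75), ([317.0, 291.0, 355.0, 326.0], 0.64), ([217.0, 255.0, 248.0, 282.0], 0.58)]
vibrator [([212.0, 146.0, 278.0, 192.0], 0.83), ([230.0, 149.0, 239.0, 158.0], 0.61)]
key_run [([230.0, 153.0, 237.0, 162.0], 0.61)]
key_stop []
catch [([212.0, 148.0, 281.0, 190.0], 0.7), ([264.0, 211.0, 295.0, 237.0], 0.31)]
cast [([311.0, 184.0, 328.
[... 173 characters left out ...]
5.0, 147.0], 0.55)]
{'t': 1.0, 'q': array([ 1.14548349e+00,  5.27518310e-01,  1.43266629e+00, -1.21766526e-05,
        1.18139390e+00, -1.78472924e-01]), 'dq': array([ 9.92248086e-04, -1.30547821e-04,  5.58634178e-04,  4.65986453e-04,
       -6.90348429e-05, -9.64535580e-04]), 'effort': array([-5.30994384e-04, -4.42322159e+01, -1.78423101e+01, -2.53905255e-04,
        8.49667085e-04, -1.58691172e-06]), 'tcp_pos': array([0.15266971, 0.60606274, 0.23130989]), 'eef_rot': array([3.86742561e-01, 3.11768192e+00, 1.59688810e-05]), 'force': array([ 0.30266305, -0.32687856, -1.01164446]), 'ft_torque': array([-0.01389438, -0.03402814,  0.01793869]), 'gripper_force': 0.0, 'opening': 0.9995921917007584}
```

View pics/top1.png

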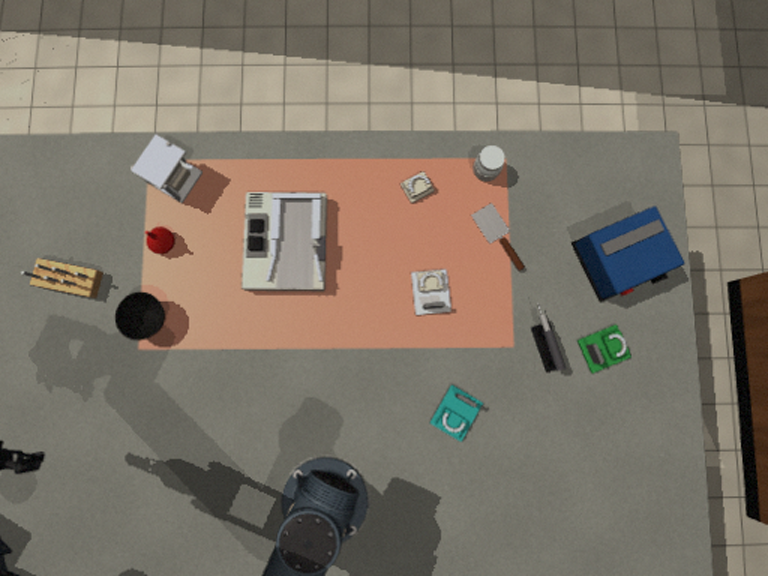

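View pics/side1.png

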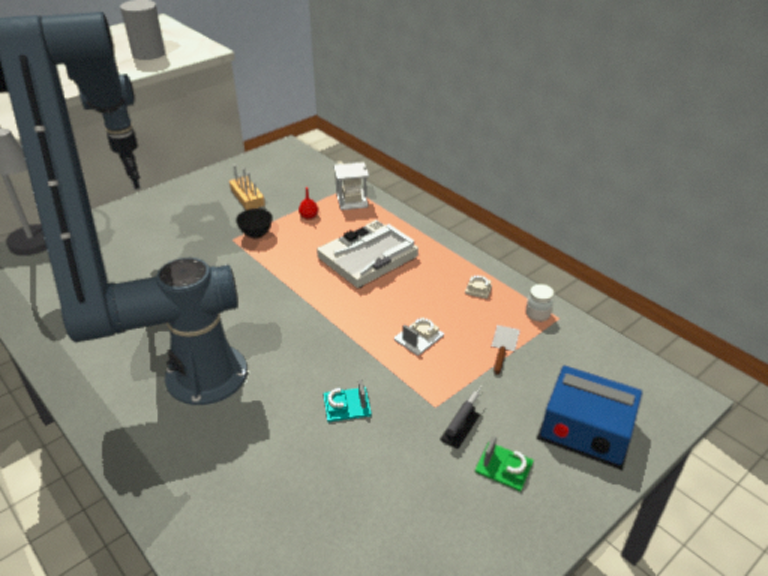

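The white/grey one at about (288,195) in the top view is the carrier. The turquoise (305,275) and green (403,232) ones are look-alikes. The vibrator is at about (190,161), with its mouth facing the robot. I'll confirm with an enlarged crop and mask the vibrator and carrier.

Run:
```python
from h import *
T=capture("top"); S=capture("side")
a=cv2.resize(np.ascontiguousarray(T["frame"][120:220,155:310,::-1]),None,fx=5,fy=5,interpolation=cv2.INTER_CUBIC)
cv2.imwrite("pics/tc.png",a)
a=cv2.resize(np.ascontiguousarray(S["frame"][140:240,205:305,::-1]),None,fx=6,fy=6,interpolation=cv2.INTER_CUBIC)
cv2.imwrite("pics/sc.png",a)
for n in("top","side"):
    for t in("carrier","vibrator","cast"):
        for i,d in enumerate(spotter.cut_out(n,t)):
            print(n,t,i,np.round(d["box"]).tolist(),round(d["score"],2),d["region"].sum()); np.save(f"m_{n}_{t}_{i}.npy",d["region"])
```

```text
top carrier 0 [275.0, 184.0, 300.0, 209.0] 0.88 663
top carrier 1 [385.0, 215.0, 419.0, 248.0] 0.72 645
top carrier 2 [287.0, 259.0, 322.0, 295.0] 0.71 757
top vibrator 0 [160.0, 127.0, 216.0, 192.0] 0.79 3535
top cast 0 [269.0, 115.0, 290.0, 133.0] 0.79 277
side carrier 0 [316.0, 292.0, 356.0, 326.0] 0.75 827
side carrier 1 [216.0, 253.0, 249.0, 280.0] 0.69 630
side carrier 2 [263.0, 214.0, 293.0, 239.0] 0.6 481
side carrier 3 [327.0, 218.0, 348.0, 252.0] 0.19 345
side vibrator 0 [210.0, 146.0, 279.0, 190.0] 0.73 1799
side cast 0 [328.0, 219.0, 346.0, 251.0] 0.6 362
side cast 1 [313.0, 182.0, 328.0, 198.0] 0.46 199
```

View pics/tc.png

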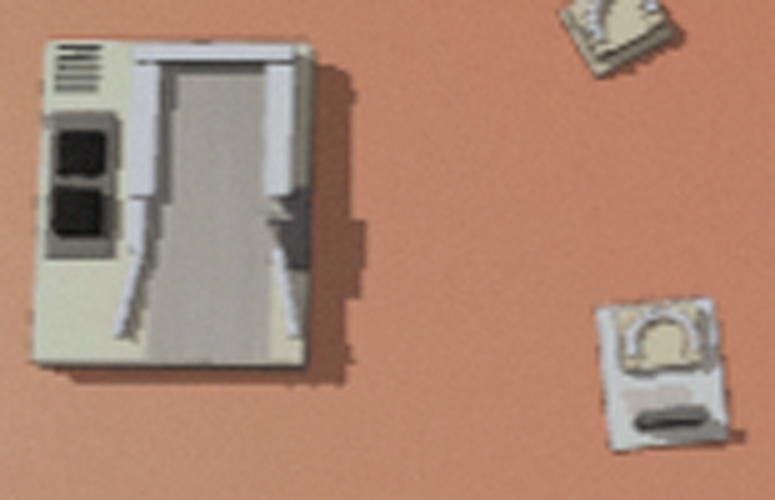

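View pics/sc.png

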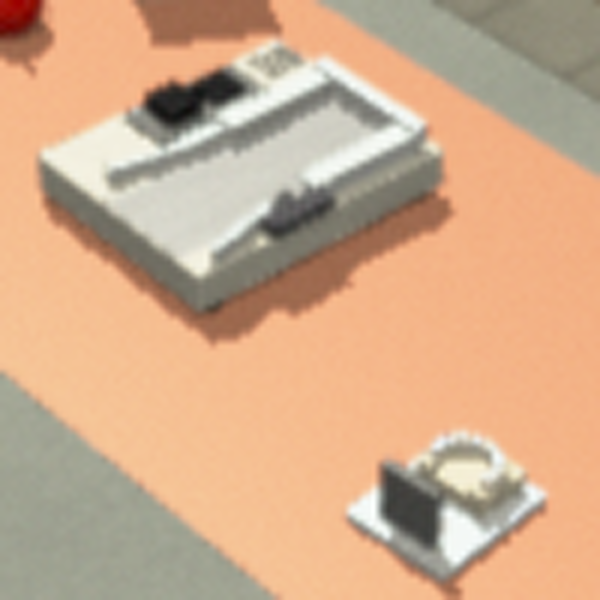

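```bash
cat > fit.py <<'E'
from h import *
from scipy.optimize import least_squares
def place(X,p):
    X=np.array(X,float); c,s=np.cos(p[2]),np.sin(p[2])
    return np.c_[p[0]+c*X[:,0]-s*X[:,1],p[1]+s*X[:,0]+c*X[:,1],X[:,2]]
def fit(obs,p0):  # obs: list of (cam, model pts, pixels)
    f=lambda p:np.concatenate([(pix(c,place(X,p))-u).ravel() for c,X,u in obs])
    r=least_squares(f,p0,loss="soft_l1"); return r.x,np.round(f(r.x).reshape(-1,2),1).tolist()
E
python3 - <<'E'
from fit import *
T=capture("top"); S=capture("side")
t=lambda u:(np.array(u)+.5)/5-.5+[155,120]
s=lambda u:(np.array(u)+.5)/6-.5+[205,140]
ct=[(55,45,.01),(55,-45,.01),(-55,-45,.01),(-55,45,.01)]
mm=lambda X:np.array([(a/1000,b/1000,c) for a,b,c in X])
C=fit([(T,mm(ct),t([(597,307),(715,298),(732,440),(613,451)])),
 (S,mm([(-55,45,.01),(-55,-45,.01),(55,-45,.01)]),s([(347,515),(445,574),(548,495)]))],[.5,-.2,0])
V=fit([(T,mm([(80,132,.045),(80,-72,.045),(-170,-72,.045),(-170,132,.045),(-58,98,.067),(-12,98,.058)]),t([(45,42),(313,43),(305,365),(32,361),(76,211),(80,153)])),
 (S,mm([(-170,132,.045),(-170,-72,.045),(80,-72,.045)]),s([(39,158),(205,280),(442,155)]))],[.6,.1,0])
for n,x in(("carrier",C),("vib",V)): print(n,np.round(x[0],4),x[1])
h=place([(-.038,0,.042)],C[0]); print("handle",h)
np.save("C.npy",C[0]);np.save("V.npy",V[0])
print("entry pose carrier x=-150..", place([(-.15,0,.045),(0,0,.045),(-.058,.098,.067)],V[0]))
for n,m in (("cast","m_top_cast_0"),):
    q=np.argwhere(np.load(m+".npy")).mean(0)[::-1]; print(n,world(T,[q],.02))
E
```

```text
carrier [ 0.5099 -0.2688  0.0952] [[0.4, 0.2], [0.1, -0.4], [0.2, -0.4], [0.4, -0.2], [-0.6, -0.5], [-0.5, 0.3], [-0.4, -0.3]]
vib [ 0.6832  0.0712 -0.0105] [[0.1, -0.4], [-0.0, -0.5], [0.4, 0.1], [0.2, 0.7], [0.3, -0.1], [0.4, 0.0], [-1.1, -0.9], [-1.3, -0.5], [0.3, -1.4]]
handle [[ 0.47211736 -0.27243999  0.042     ]]
entry pose carrier x=-150.. [[0.5331976  0.07279968 0.045     ]
 [0.68318932 0.07122375 0.045     ]
 [0.62622213 0.1698277  0.067     ]]
cast [[ 0.78228407 -0.23321061  0.02      ]]
```

The fits are consistent: residuals are mostly under 0.5 px, up to 1.4 px for the vibrator. I'm setting out now, turning the tool so that its y lies along the carrier's x.

Call:
send_rows --commands '[[[-0.1,-0.06,0,0,0,0.078],[-0.2,-0.12,0,0,0,0.156],[-0.3,-0.18,0,0,0,0.234],[-0.4,-0.24,0,0,0,0.312],[-0.5,-0.3,0,0,0,0.39],[-0.6,-0.36,0,0,0,0.468],[-0.7,-0.42,0,0,0,0.546],[-0.8,-0.48,0,0,0,0.624],[-0.9,-0.54,0,0,0,0.702],[-1,-0.6,0,0,0,0.782]]]' --jaw -0.2 --force 60

```text
t: 2.33
tcp_pos: [0.2353, 0.5231, 0.2314]
eef_rot: [-2.119, -2.319, -0.0]
force: [-0.5, 0.2, 0.0]
opening: 0.4
gripper_force: 0.0
```

Call:
send_rows --commands '[[[-0.1,0.03,0,0,0,0],[-0.2,0.06,0,0,0,0],[-0.3,0.09,0,0,0,0],[-0.4,0.12,0,0,0,0],[-0.5,0.15,0,0,0,0],[-0.6,0.18,0,0,0,0],[-0.7,0.21,0,0,0,0],[-0.8,0.24,0,0,0,0],[-0.9,0.27,0,0,0,0],[-1,0.3,0,0,0,0]]]'

```text
t: 3.17
tcp_pos: [0.2748, 0.4258, 0.2313]
eef_rot: [-2.112, -2.326, -0.0]
force: [0.2, -0.5, -0.5]
opening: 0.401
gripper_force: 0.0
```

Call:
send_rows --commands '[[[-0.1,0.03,0,0,0,0],[-0.2,0.06,0,0,0,0],[-0.3,0.09,0,0,0,0],[-0.4,0.12,0,0,0,0],[-0.5,0.15,0,0,0,0],[-0.6,0.18,0,0,0,0],[-0.7,0.21,0,0,0,0],[-0.8,0.24,0,0,0,0],[-0.9,0.27,0,0,0,0],[-1,0.3,0,0,0,0]]]'

```text
t: 4.0
tcp_pos: [0.3143, 0.3292, 0.2313]
eef_rot: [-2.112, -2.326, -0.0]
force: [0.5, 0.6, -0.5]
opening: 0.396
gripper_force: 0.0
```

Call:
send_rows --commands '[[[-0.1,0.03,0,0,0,0],[-0.2,0.06,0,0,0,0],[-0.3,0.09,0,0,0,0],[-0.4,0.12,0,0,0,0],[-0.5,0.15,0,0,0,0],[-0.6,0.18,0,0,0,0],[-0.7,0.21,0,0,0,0],[-0.8,0.24,0,0,0,0],[-0.9,0.27,0,0,0,0],[-1,0.3,0,0,0,0]]]'

```text
t: 4.83
tcp_pos: [0.3537, 0.2325, 0.2313]
eef_rot: [2.112, 2.326, 0.0]
force: [-0.9, 1.0, -1.0]
opening: 0.398
gripper_force: 0.0
```

Call:
send_rows --commands '[[[-0.1,0.03,0,0,0,0],[-0.2,0.06,0,0,0,0],[-0.3,0.09,0,0,0,0],[-0.4,0.12,0,0,0,0],[-0.5,0.15,0,0,0,0],[-0.6,0.18,0,0,0,0],[-0.7,0.21,0,0,0,0],[-0.8,0.24,0,0,0,0],[-0.9,0.27,0,0,0,0],[-1,0.3,0,0,0,0]]]'

```text
t: 5.67
tcp_pos: [0.3931, 0.1358, 0.2313]
eef_rot: [2.112, 2.326, 0.0]
force: [-0.7, -0.5, 0.2]
opening: 0.402
gripper_force: 0.0
```

Call:
send_rows --commands '[[[-0.1,0.03,0,0,0,0],[-0.2,0.06,0,0,0,0],[-0.3,0.09,0,0,0,0],[-0.4,0.12,0,0,0,0],[-0.5,0.15,0,0,0,0],[-0.6,0.18,0,0,0,0],[-0.7,0.21,0,0,0,0],[-0.8,0.24,0,0,0,0],[-0.9,0.27,0,0,0,0],[-1,0.3,0,0,0,0]]]'

```text
t: 6.5
tcp_pos: [0.4327, 0.0392, 0.2313]
eef_rot: [2.112, 2.326, -0.0]
force: [-0.1, -0.3, 0.5]
opening: 0.402
gripper_force: 0.0
```

Call:
send_rows --commands '[[[-0.1,0,0,0,0,0],[-0.2,0,0,0,0,0],[-0.3,0,0,0,0,0],[-0.4,0,0,0,0,0],[-0.5,0,0,0,0,0],[-0.6,0,0,0,0,0],[-0.7,0,0,0,0,0],[-0.8,0,0,0,0,0],[-0.9,0,0,0,0,0],[-1,0,0,0,0,0]]]'

```text
t: 7.33
tcp_pos: [0.442, -0.0604, 0.2313]
eef_rot: [2.112, 2.326, 0.0]
force: [-0.0, 0.4, 0.4]
opening: 0.398
gripper_force: 0.0
```

Call:
send_rows --commands '[[[-0.1,0,0,0,0,0],[-0.2,0,0,0,0,0],[-0.3,0,0,0,0,0],[-0.4,0,0,0,0,0],[-0.5,0,0,0,0,0],[-0.6,0,0,0,0,0],[-0.7,0,0,0,0,0],[-0.8,0,0,0,0,0],[-0.9,0,0,0,0,0],[-1,0,0,0,0,0]]]'

```text
t: 8.17
tcp_pos: [0.4516, -0.1599, 0.2313]
eef_rot: [2.112, 2.326, 0.0]
force: [0.2, -0.1, -0.4]
opening: 0.401
gripper_force: 0.0
```

Call:
send_rows --commands '[[[-0.1,0.01,0.05,0,0,0],[-0.2,0.02,0.1,0,0,0],[-0.3,0.03,0.15,0,0,0],[-0.4,0.04,0.2,0,0,0],[-0.5,0.05,0.25,0,0,0],[-0.6,0.06,0.3,0,0,0],[-0.7,0.07,0.35,0,0,0],[-0.8,0.08,0.4,0,0,0],[-0.9,0.09,0.45,0,0,0],[-1,0.1,0.5,0,0,0]]]'

```text
t: 9.0
tcp_pos: [0.4713, -0.2585, 0.1807]
eef_rot: [-2.112, -2.326, 0.0]
force: [0.2, 0.2, 0.9]
opening: 0.402
gripper_force: 0.0
```

Call:
send_rows --commands '[[[-0.03,0,0.1,0,0,0],[-0.06,0,0.2,0,0,0],[-0.09,0,0.3,0,0,0],[-0.12,0,0.4,0,0,0],[-0.14,0,0.5,0,0,0],[-0.14,0,0.6,0,0,0],[-0.14,0,0.7,0,0,0],[-0.14,0,0.75,0,0,0],[-0.14,0,0.8,0,0,0],[-0.14,0,0.8,0,0,0]]]'

```text
t: 9.83
tcp_pos: [0.4721, -0.2708, 0.1003]
eef_rot: [-2.11, -2.325, 0.0]
force: [-0.0, -0.3, 0.2]
opening: 0.398
gripper_force: 0.0
```

Run:
```python
from h import *
print(status.get_obs()["tcp_pos"])
T=capture("top");S=capture("side")
f=lambda c,b:cv2.resize(np.ascontiguousarray(c["frame"][b[1]:b[3],b[0]:b[2],::-1]),(400,400),interpolation=cv2.INTER_CUBIC)
cv2.imwrite("pics/g1.png",np.hstack([f(T,(250,155,330,235)),f(S,(235,165,315,245))]))
```

```text
[ 0.47205582 -0.27084436  0.10028584]
```

View pics/g1.png

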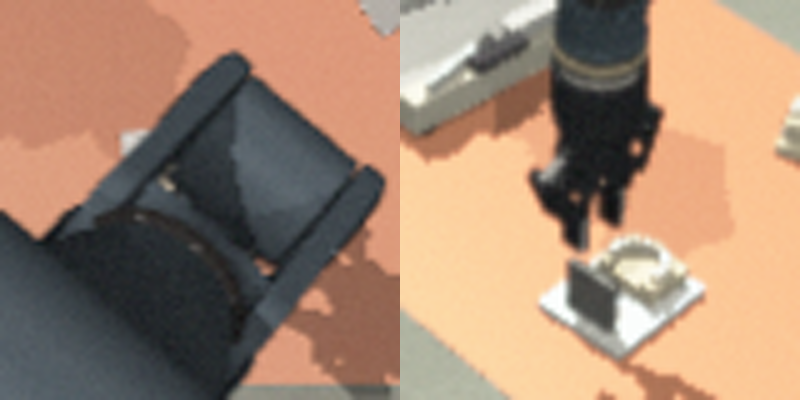

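The side crop shows the fin, top centre about (592,280), in line below the two finger tips at (577,250) and (612,225). Descending and gripping.

Call:
send_rows --commands '[[[0,0,0.1,0,0,0],[0,0,0.2,0,0,0],[0,0,0.3,0,0,0],[0,0,0.4,0,0,0],[0,0,0.5,0,0,0],[0,0,0.58,0,0,0],[0,0,0.65,0,0,0],[0,0,0.7,0,0,0],[0,0,0.75,0,0,0],[0,0,0.75,0,0,0]]]'

```text
t: 10.77
tcp_pos: [0.4721, -0.2711, 0.0254]
eef_rot: [-2.111, -2.325, 0.0]
force: [-0.7, 0.5, -0.5]
opening: 0.401
gripper_force: 0.0
```

Call:
send_rows --commands '[[[0,0,0,0,0,0],[0,0,0,0,0,0],[0,0,0,0,0,0],[0,0,0,0,0,0],[0,0,0,0,0,0],[0,0,0,0,0,0],[0,0,0,0,0,0],[0,0,0,0,0,0],[0,0,0,0,0,0],[0,0,0,0,0,0]]]' --jaw -1 --force 60

```text
t: 11.6
tcp_pos: [0.4729, -0.2717, 0.0268]
eef_rot: [2.111, 2.325, 0.0]
force: [1.4, 1.0, 4.5]
opening: 0.11
gripper_force: 59.5
```

Call:
send_rows --commands '[[[0,0,-0.05,0,0,0],[0,0,-0.15,0,0,0],[0,0,-0.25,0,0,0],[0,0,-0.35,0,0,0],[0,0,-0.45,0,0,0],[0,0,-0.55,0,0,0],[0,0,-0.65,0,0,0],[0,0,-0.75,0,0,0],[0,0,-0.8,0,0,0],[0,0,-0.8,0,0,0]]]'

```text
t: 12.43
tcp_pos: [0.4733, -0.272, 0.108]
eef_rot: [2.11, 2.323, 0.0]
force: [-0.2, -0.3, -4.5]
opening: 0.109
gripper_force: 58.6
```

Call:
send_rows --commands '[[[0.05,0,0,0,0,0],[0.15,0,0,0,0,0],[0.25,0,0,0,0,0],[0.35,0.05,0,0,0,0],[0.45,0.06,0,0,0,0],[0.55,0.07,0,0,0,0],[0.66,0.09,0,0,0,0],[0.78,0.11,0,0,0,0],[0.89,0.13,0,0,0,0],[1,0.15,0,0,0,0]]]'

```text
t: 13.27
tcp_pos: [0.4778, -0.1691, 0.1063]
eef_rot: [-2.111, -2.326, -0.0]
force: [1.0, -0.1, -3.7]
opening: 0.104
gripper_force: 58.6
```

Call:
send_rows --commands '[[[0.1,0.02,0,0,0,0],[0.2,0.04,0,0,0,0],[0.3,0.06,0,0,0,0],[0.4,0.08,0,0,0,0],[0.5,0.1,0,0,0,0],[0.6,0.12,0,0,0,0],[0.7,0.14,0,0,0,0],[0.8,0.16,0,0,0,0],[0.9,0.18,0,0,0,0],[1,0.2,0,0,0,0]]]'

```text
t: 14.1
tcp_pos: [0.4882, -0.068, 0.1063]
eef_rot: [2.112, 2.326, 0.0]
force: [0.8, -0.5, -4.0]
opening: 0.108
gripper_force: 58.6
```

Call:
send_rows --commands '[[[0.1,0.02,0,0,0,0.007],[0.2,0.04,0,0,0,0.014],[0.3,0.06,0,0,0,0.021],[0.4,0.08,0,0,0,0.028],[0.5,0.09,0,0,0,0.035],[0.6,0.1,0,0,0,0.042],[0.7,0.11,0,0,0,0.049],[0.8,0.12,0,0,0,0.056],[0.9,0.13,0,0,0,0.063],[1,0.15,0,0,0,0.067]]]'

```text
t: 14.93
tcp_pos: [0.493, 0.0331, 0.1063]
eef_rot: [-2.232, -2.211, 0.0]
force: [-1.0, 0.5, -4.6]
opening: 0.107
gripper_force: 58.6
```

Call:
send_rows --commands '[[[0.06,0,0,0,0,0],[0.12,0,0,0,0,0],[0.18,0,0,0,0,0],[0.24,-0.01,0,0,0,0],[0.3,-0.02,0,0,0,0],[0.34,-0.03,0,0,0,0],[0.37,-0.03,0,0,0,0],[0.4,-0.03,0,0,0,0],[0.4,-0.03,0,0,0,0],[0.4,-0.03,0,0,0,0]]]'

```text
t: 15.77
tcp_pos: [0.4909, 0.072, 0.1063]
eef_rot: [2.231, 2.212, 0.0]
force: [0.9, -0.1, -5.0]
opening: 0.108
gripper_force: 58.7
```

Run:
```python
from h import *
T=capture("top");S=capture("side")
print(status.get_obs()["tcp_pos"])
f=lambda c,b:cv2.resize(np.ascontiguousarray(c["frame"][b[1]:b[3],b[0]:b[2],::-1]),(400,480),interpolation=cv2.INTER_CUBIC)
cv2.imwrite("pics/g2.png",np.hstack([f(T,(155,125,235,221)),f(S,(200,120,280,216))]))
```

```text
[0.49089794 0.07183049 0.10632458]
```

View pics/g2.png

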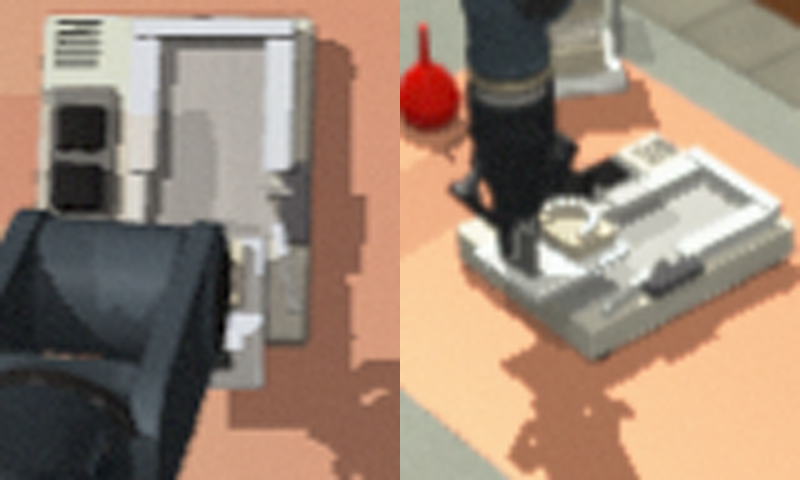

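Run:
```python
from fit import *
T=capture("top");S=capture("side")
for p in ([.529,.072,-.0105],):
  X=place([(.055,-.045,.09),(-.055,-.045,.09)],p)
  print((pix(T,X)-[155,125])*5+2, (pix(S,X)-[200,120])*5+2)
print(world(T,(np.array([(265,234),(263,385)])-2)/5+[155,125],.09), place([(.055,-.045,.09),(-.055,-.045,.09)],[.529,.072,-.0105]))
```

```text
[[266.92537837 234.54015958]
 [263.86871852 385.3472448 ]] [[230.74549659 245.7472575 ]
 [134.34454255 295.05018593]]
[[0.58393317 0.02782378 0.09      ]
 [0.47378539 0.0282044  0.09      ]] [[0.58352448 0.02642499 0.09      ]
 [0.47353054 0.02757997 0.09      ]]
```

Position agrees with the prediction within about 1.5 mm. Lowering onto the deck.

Call:
send_rows --commands '[[[0.01,0,0.05,0,0,0],[0.01,0,0.1,0,0,0],[0.01,0,0.15,0,0,0],[0.01,0,0.2,0,0,0],[0.01,0,0.24,0,0,0],[0.01,0,0.28,0,0,0],[0.01,0,0.31,0,0,0],[0.01,0,0.33,0,0,0],[0.01,0,0.345,0,0,0],[0.01,0,0.345,0,0,0]]]'

```text
t: 16.8
tcp_pos: [0.4908, 0.0731, 0.0719]
eef_rot: [2.231, 2.211, 0.0]
force: [-0.6, -0.3, -4.0]
opening: 0.104
gripper_force: 58.7
```

Call:
send_rows --commands '[[[0,0,0.002,0,0,0],[0,0,0.004,0,0,0],[0,0,0.006,0,0,0],[0,0,0.008,0,0,0],[0,0,0.01,0,0,0],[0,0,0.012,0,0,0],[0,0,0.014,0,0,0],[0,0,0.016,0,0,0],[0,0,0.016,0,0,0],[0,0,0.016,0,0,0]]]'

```text
t: 17.63
tcp_pos: [0.4908, 0.0731, 0.0717]
eef_rot: [2.231, 2.211, 0.001]
force: [-3.2, -0.5, 11.9]
opening: 0.11
gripper_force: 61.2
```

Call:
send_rows --commands '[[[0,0,-0.01,0,0,0],[0,0.03,-0.01,0,0,0],[0,0.06,-0.01,0,0,0],[0,0.09,-0.01,0,0,0],[0,0.12,-0.01,0,0,0],[0,0.15,-0.01,0,0,0],[0,0.18,-0.01,0,0,0],[0,0.2,-0.01,0,0,0],[0,0.22,-0.01,0,0,0],[0,0.22,-0.01,0,0,0]]]'

```text
t: 18.47
tcp_pos: [0.5102, 0.0732, 0.0718]
eef_rot: [-2.228, -2.209, 0.005]
force: [-8.0, 0.3, 9.8]
opening: 0.111
gripper_force: 60.8
```

Call:
send_rows --commands '[[[0,0.03,0,0,0,0],[0,0.06,0,0,0,0],[0,0.09,0,0,0,0],[0,0.12,0,0,0,0],[0,0.15,0,0,0,0],[0,0.18,0,0,0,0],[0,0.21,0,0,0,0],[0,0.24,0,0,0,0],[0,0.27,0,0,0,0],[0,0.27,0,0,0,0]]]'

```text
t: 19.3
tcp_pos: [0.5295, 0.0744, 0.0723]
eef_rot: [-2.219, -2.201, 0.02]
force: [-22.6, 3.4, 24.3]
opening: 0.11
gripper_force: 62.8
```

Run:
```python
from h import *
T=capture("top");S=capture("side")
o=status.get_obs(); print(o["tcp_pos"],o["force"],o["ft_torque"],np.round(cv2.Rodrigues(o["eef_rot"])[0],3))
f=lambda c,b:cv2.resize(np.ascontiguousarray(c["frame"][b[1]:b[3],b[0]:b[2],::-1]),(400,480),interpolation=cv2.INTER_CUBIC)
cv2.imwrite("pics/g3.png",np.hstack([f(T,(155,125,235,221)),f(S,(205,130,275,214))]))
```

```text
[0.52955975 0.0744224  0.07223921] [-21.11266722   3.77262114  24.66646527] [ 0.35137149  2.05777389 -0.00624821] [[ 0.008  1.    -0.02 ]
 [ 1.    -0.008  0.002]
 [ 0.002 -0.02  -1.   ]]
```

View pics/g3.png

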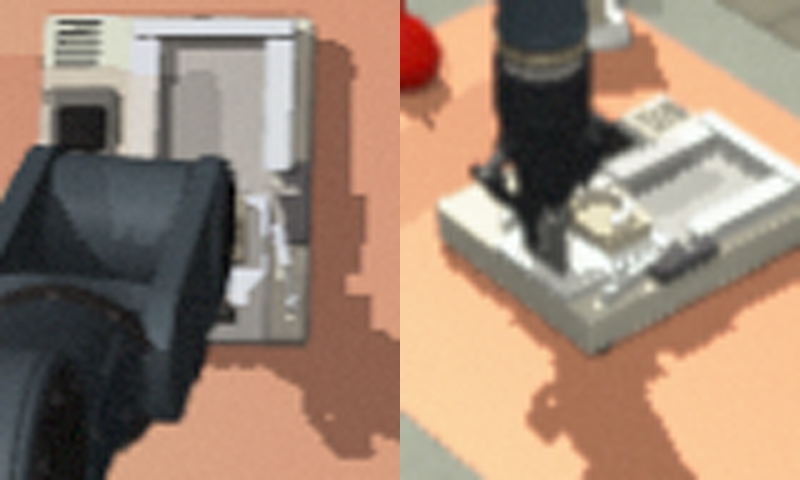

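The front edge, about (265,195) in the top crop, is at the catch. Reaction at the catch is pitching the nose down onto the deck. I'll relieve the down-pressure, pitch slightly nose-up and keep going.

Call:
send_rows --commands '[[[0,0,-0.005,-0.004,0,0],[0,0,-0.01,-0.008,0,0],[0,0,-0.015,-0.012,0,0],[0,0,-0.018,-0.014,0,0],[0,0.01,-0.018,-0.014,0,0],[0,0.02,-0.018,-0.014,0,0],[0,0.03,-0.018,-0.014,0,0],[0,0.04,-0.018,-0.014,0,0],[0,0.05,-0.018,-0.014,0,0],[0,0.05,-0.018,-0.014,0,0]]]'

```text
t: 20.23
tcp_pos: [0.5409, 0.0738, 0.072]
eef_rot: [2.225, 2.206, 0.016]
force: [-4.7, 4.3, 0.9]
opening: 0.11
gripper_force: 59.4
```

Call:
send_rows --commands '[[[0,0.03,0,0.003,0,0],[0,0.06,0,0.005,0,0],[0,0.09,0,0.005,0,0],[0,0.12,0,0.005,0,0],[0,0.15,0,0.005,0,0],[0,0.18,0,0.005,0,0],[0,0.21,0,0.005,0,0],[0,0.24,0,0.005,0,0],[0,0.27,0,0.005,0,0],[0,0.27,0,0.005,0,0]]]'

```text
t: 21.07
tcp_pos: [0.5705, 0.0735, 0.0722]
eef_rot: [2.228, 2.207, 0.013]
force: [-1.1, 4.5, -6.2]
opening: 0.111
gripper_force: 58.6
```

Call:
send_rows --commands '[[[0,0.03,0.002,0.003,0,0],[0,0.06,0.003,0.003,0,0],[0,0.09,0.003,0.003,0,0],[0,0.12,0.003,0.003,0,0],[0,0.15,0.003,0.003,0,0],[0,0.18,0.003,0.003,0,0],[0,0.21,0.003,0.003,0,0],[0,0.24,0.003,0.003,0,0],[0,0.27,0.003,0.003,0,0],[0,0.3,0.003,0.003,0,0]]]'

```text
t: 21.9
tcp_pos: [0.5999, 0.0731, 0.0725]
eef_rot: [2.231, 2.209, 0.007]
force: [-2.6, 3.9, -5.8]
opening: 0.11
gripper_force: 58.8
```

Call:
send_rows --commands '[[[0,0.03,0,0,0,0],[0,0.06,0,0,0,0],[0,0.09,0,0,0,0],[0,0.12,0,0,0,0],[0,0.15,0,0,0,0],[0,0.18,0,0,0,0],[0,0.21,0,0,0,0],[0,0.24,0,0,0,0],[0,0.27,0,0,0,0],[0,0.3,0,0,0,0]]]'

```text
t: 22.73
tcp_pos: [0.6299, 0.073, 0.0727]
eef_rot: [2.232, 2.209, 0.008]
force: [-2.8, 4.2, -3.8]
opening: 0.11
gripper_force: 58.8
```

Call:
send_rows --commands '[[[0,0.02,0.002,0,0,0],[0,0.04,0.004,0,0,0],[0,0.06,0.006,0,0,0],[0,0.08,0.008,0,0,0],[0,0.1,0.008,0,0,0],[0,0.12,0.008,0,0,0],[0,0.14,0.008,0,0,0],[0,0.15,0.008,0,0,0],[0,0.16,0.008,0,0,0],[0,0.16,0.008,0,0,0]]]'

```text
t: 23.57
tcp_pos: [0.6487, 0.071, 0.073]
eef_rot: [2.225, 2.206, 0.011]
force: [-0.0, -0.2, -4.2]
opening: 0.108
gripper_force: 58.7
```

Call:
send_rows --commands '[[[0,0,0.003,0.001,0,0],[0,0,0.006,0.002,0,0],[0,0,0.009,0.003,0,0],[0,0,0.012,0.004,0,0],[0,0,0.014,0.005,0,0],[0,0,0.014,0.005,0,0],[0,0,0.014,0.005,0,0],[0,0,0.014,0.005,0,0],[0,0,0.014,0.005,0,0],[0,0,0.014,0.005,0,0]]]'

```text
t: 24.4
tcp_pos: [0.6478, 0.0717, 0.072]
eef_rot: [2.23, 2.211, 0.002]
force: [-0.6, -0.2, -4.2]
opening: 0.108
gripper_force: 58.9
```

Run:
```python
from h import *
T=capture("top");S=capture("side")
o=status.get_obs(); print(o["tcp_pos"],o["force"],o["ft_torque"],np.round(cv2.Rodrigues(o["eef_rot"])[0],3))
f=lambda c,b:cv2.resize(np.ascontiguousarray(c["frame"][b[1]:b[3],b[0]:b[2],::-1]),(400,480),interpolation=cv2.INTER_CUBIC)
cv2.imwrite("pics/g4.png",np.hstack([f(T,(155,105,235,201)),f(S,(215,130,285,214))]))
```

```text
[0.64781479 0.07165333 0.0720132 ] [ 0.45270904  1.05531187 -4.60202231] [-0.03039071  0.17766744 -0.06347006] [[ 0.009  1.     0.002]
 [ 1.    -0.009 -0.   ]
 [-0.     0.002 -1.   ]]
```

View pics/g4.png

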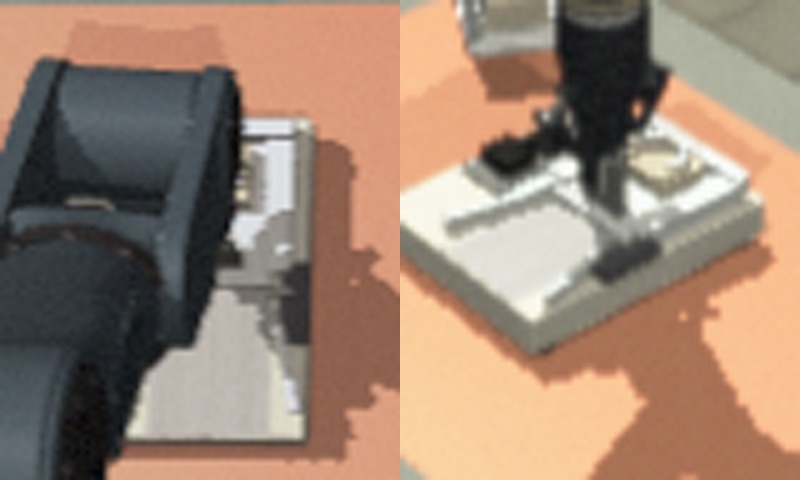

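The carrier is in the dock, its rear edge past the catch at about (290,290) in the top crop, and the side load has vanished. Releasing, lifting and moving over the ON key.

Call:
send_rows --commands '[[[0,0,0.003,0,0,0],[0,0,0.003,0,0,0],[0,0,0.003,0,0,0],[0,0,0.003,0,0,0],[0,0,0.003,0,0,0],[0,0,0.003,0,0,0],[0,0,0.003,0,0,0],[0,0,0.003,0,0,0],[0,0,0.003,0,0,0],[0,0,0.003,0,0,0]]]' --jaw -0.25

```text
t: 25.33
tcp_pos: [0.6478, 0.0716, 0.0716]
eef_rot: [2.231, 2.211, 0.002]
force: [0.1, -0.0, 0.1]
opening: 0.372
gripper_force: 0.0
```

Call:
send_rows --commands '[[[0,0,-0.05,0,0,0],[0,0,-0.12,0,0,0],[0,0,-0.2,0,0,0],[0,0,-0.3,0,0,0],[0,0,-0.4,0,0,0],[0,0,-0.5,0,0,0],[0,0,-0.6,0,0,0],[0,0,-0.7,0,0,0],[0,0,-0.8,0,0,0],[0,0,-0.8,0,0,0]]]'

```text
t: 26.17
tcp_pos: [0.6492, 0.0716, 0.1546]
eef_rot: [2.228, 2.208, 0.007]
force: [0.7, 0.0, 0.3]
opening: 0.376
gripper_force: 0.0
```

Call:
send_rows --commands '[[[0.1,-0.02,0,0,0,0],[0.2,-0.04,0,0,0,0],[0.3,-0.06,0,0,0,0],[0.4,-0.08,0,0,0,0],[0.5,-0.1,0,0,0,0],[0.6,-0.12,0,0,0,0],[0.7,-0.15,0,0,0,0],[0.8,-0.18,0,0,0,0],[0.9,-0.2,0,0,0,0],[0.98,-0.21,0,0,0,0]]]' --jaw -1

```text
t: 27.0
tcp_pos: [0.627, 0.1712, 0.1516]
eef_rot: [2.23, 2.212, 0.002]
force: [0.7, -0.1, -0.4]
opening: 0.001
gripper_force: 0.0
```

Run:
```python
from fit import *
T=capture("top");S=capture("side")
print(status.get_obs()["tcp_pos"],status.get_obs()["opening"])
f=lambda c,b:cv2.resize(np.ascontiguousarray(c["frame"][b[1]:b[3],b[0]:b[2],::-1]),(400,480),interpolation=cv2.INTER_CUBIC)
cv2.imwrite("pics/g5.png",np.hstack([f(T,(155,105,235,201)),f(S,(210,120,280,204))]))
```

```text
[0.62720482 0.17142442 0.15168574] -0.0024467359837331997
```

View pics/g5.png

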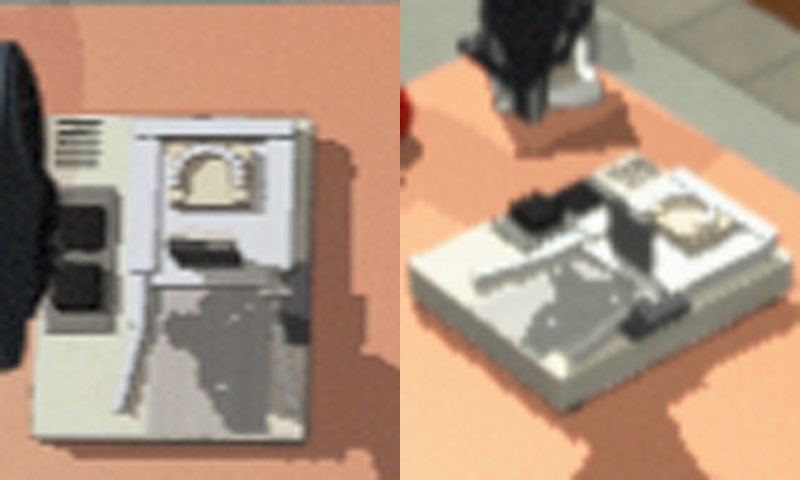

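Carrier seated with the plate's rear edge ahead of the catch. The ON key at (78,287) in the top crop is below the tool. Pressing.

Call:
send_rows --commands '[[[-0.01,-0.01,0.12,0,0,0],[-0.02,-0.01,0.24,0,0,0],[-0.02,-0.01,0.36,0,0,0],[-0.02,-0.01,0.48,0,0,0],[-0.02,-0.01,0.58,0,0,0],[-0.02,-0.01,0.66,0,0,0],[-0.02,-0.01,0.73,0,0,0],[-0.02,-0.01,0.78,0,0,0],[-0.02,-0.01,0.81,0,0,0],[-0.02,-0.01,0.81,0,0,0]]]'

```text
t: 27.93
tcp_pos: [0.6264, 0.1678, 0.07]
eef_rot: [2.231, 2.211, 0.001]
force: [-0.1, -0.0, 0.0]
opening: 0.004
gripper_force: 0.0
```

Call:
send_rows --commands '[[[0,0,0.02,0,0,0],[0,0,0.04,0,0,0],[0,0,0.06,0,0,0],[0,0,0.08,0,0,0],[0,0,0.1,0,0,0],[0,0,0.11,0,0,0],[0,0,0.12,0,0,0],[0,0,0.125,0,0,0],[0,0,0.125,0,0,0],[0,0,0.125,0,0,0]]]'

```text
t: 28.77
tcp_pos: [0.6269, 0.1678, 0.0582]
eef_rot: [2.23, 2.21, 0.002]
force: [1.3, 0.0, 0.9]
opening: 0.002
gripper_force: 0.7
```

Nearly at the bottom; pressing a little further until the hard stop shows.

Call:
send_rows --commands '[[[0,0,0.003,0,0,0],[0,0,0.006,0,0,0],[0,0,0.009,0,0,0],[0,0,0.012,0,0,0],[0,0,0.015,0,0,0],[0,0,0.015,0,0,0],[0,0,0.015,0,0,0],[0,0,0.015,0,0,0],[0,0,0.015,0,0,0],[0,0,0.015,0,0,0]]]'

```text
t: 29.6
tcp_pos: [0.6269, 0.1678, 0.0581]
eef_rot: [2.23, 2.21, 0.003]
force: [-0.5, -0.6, 7.7]
opening: 0.005
gripper_force: 4.3
```

Hard stop reached at z = 0.058 m, as expected. Lifting clear.

Call:
send_rows --commands '[[[0,0,-0.05,0,0,0],[0,0,-0.15,0,0,0],[0,0,-0.25,0,0,0],[0,0,-0.35,0,0,0],[0,0,-0.45,0,0,0],[0,0,-0.55,0,0,0],[0,0,-0.65,0,0,0],[0,0,-0.75,0,0,0],[0,0,-0.85,0,0,0],[0,0,-0.9,0,0,0]]]'

```text
t: 30.43
tcp_pos: [0.6273, 0.1679, 0.1486]
eef_rot: [2.229, 2.21, 0.005]
force: [0.1, -0.2, 0.9]
opening: -0.001
gripper_force: 0.0
```

Run:
```python
from fit import *
S=capture("side");T=capture("top")
f=lambda c,b:cv2.resize(np.ascontiguousarray(c["frame"][b[1]:b[3],b[0]:b[2],::-1]),(400,480),interpolation=cv2.INTER_CUBIC)
cv2.imwrite("pics/g6.png",np.hstack([f(T,(155,115,215,187)),f(S,(220,135,270,195))]))
```

```text
(no output)
```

View pics/g6.png

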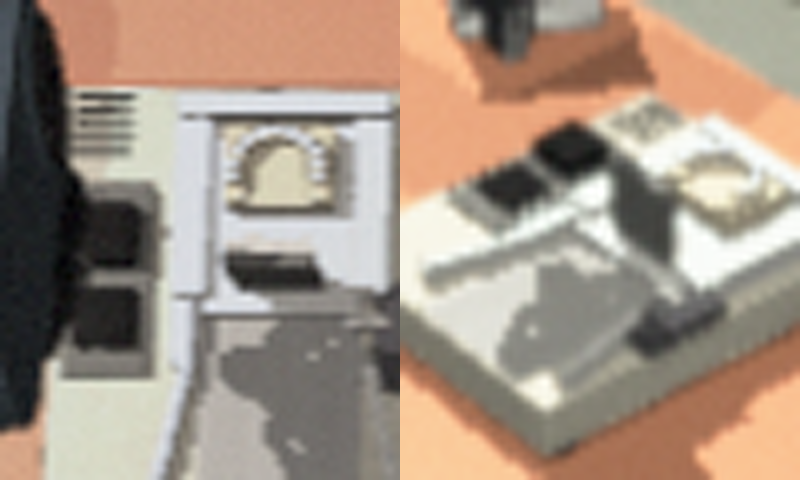

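In the side crop the ON key at (510,185) is down and the OFF key at (572,148) is up. The carrier sits home behind the catch, and the arm is clear.

```bash
python3 -c "
from cell import arm; print(arm.hand_in())"
```

```text
the job is handed in; nothing more can be done
None
```

The carrier is seated in the dock with the catch shut behind it, the ON key is down and the OFF key up (checked in the last pictures), and the job was handed in at about 30.5 s; no verdict was returned.

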